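# Select the filter on the photometer and take the reading

## Robot

A 6-joint arm with a two-finger parallel gripper is mounted at the origin on the work surface. World frame = base frame: x ahead of the robot, y to its left, z up, the work surface at z = 0. Lengths are in m, angles in rad, forces in N, time in s.
With the tool pointing down it reaches from about 0.25 to 0.775 m from the base axis. Payload 4 kg.
Tool frame: the origin (TCP) lies midway between the tips of the shut fingers; the grasp point (between the pads) lies 19 mm behind it; y points along the fingers, x is the direction in which the jaws open and shut, and the axes are right-handed (so a half turn about y gives the same grasp; the last joint's range is limited). The gripper opens to 94 mm and grips with 3 to 60 N. Pads are 16 mm wide; open, the fingers measure 119 mm over their backs; the gripper's body (75 mm by 177 mm) begins 78 mm behind the grasp point.
Start: joints at [-1.337, 0.087, 1.371, -0, 1.684, -0.103], TCP at [0.182, -0.519, 0.206] pointing down, gripper open.
Joint ranges: [-3.1, 3.1], [-0.76, 2.03], [0.27, 2.55], [-1.08, 4.22], [0.17, 2.65], [-2.57, 2.57]. Speed limits (rad/s): [2.79, 2.79, 3.14, 3.14, 3.14, 3.14].

## Interface

Orientations are given as [roll, pitch, yaw] about the fixed x, y, z axes, in that order (R = Rz(yaw) Ry(pitch) Rx(roll)).
In Python, from bench import robot gives the robot as it stands.
- The arm moves only by the shell command python3 -m creep 'ROWS'. ROWS is JSON, a list of rows, each a list of 7 numbers: the shift along the tool's x, y, z in mm, then the turn, a rotation vector about the tool's x, y, z in degrees, then the closure in counts, from 0 (fully open) to 255 (shut). A call has 1 to 5 rows; each row is the pose to reach, as a shift and turn from the pose commanded when the call began, along the tool's axes at that moment; what a row does not reach only later rows make up. A row lasts 1/8 s, in which the tool goes at most 62.5 mm and 10.7 degrees, less where a joint would pass 70% of its speed; a pose out of reach is approached as far as the arm can. A call with a gripper value outside its range is refused whole. The fingers move at their own pace and stop on an object; the grip force is fixed at half the most. Time passes only in rows, so rows that repeat a pose let the fingers close. It gives the time, the measured TCP pose, the force and the opening at its end, in the units of the state.
- robot.get_obs(): the state, without advancing time (a new reading comes with each control period).
- robot.snapshot(name): name is "side" or "top" or "wrist"; returns a dict with "color" (480x640x3 uint8, blue, green, red), "fx", "fy", "cx", "cy" (pixels), "world_from_camera" (4x4, takes a point from camera to world coordinates); the wrist camera has in their place "mount" (4x4, takes a point from camera to tool coordinates, whose origin is the TCP and whose axes are the tool frame's). Camera axes: x right, y down, z forward; pixel columns grow to the right and rows downward; lengths in m; the calibration is good to about 2 mm. The wrist camera is an equidistant fisheye: a pixel r from the principal point sees the ray r / f radians off the axis. A picture is of the moment at which its call begins: read the wrist's pose just before it. There is no depth.
- robot.close_job(): hands the job in, once; it reports no verdict.
Trained networks look in the newest picture that a camera, given by its name, has taken for a name from the list of things; names that differ only in an ending like _2 or _b are one class to them, and where a whole thing is asked for, a point or a joint stands for the part that bears it (a point fixed in the world has none). Each returns a list of dicts, best first, with "p" (0 to 1); they miss things now and then, are a little off and sometimes report something else, mostly with a low value. They report only what shows in the picture. A call takes as long as a camera call.
- robot.spot_in(name, camera): "point" ([x, y, z] in m, in world coordinates, good to about 4 mm: the middle of the surface that is visible of it).
- robot.landmark_of(name, camera): "point" ([x, y, z] in m, in world coordinates, good to about 4 mm: a listed point, or the origin of a listed thing).
The state is a dict: "time": time; "joint_positions": joint angles; "qvel": joint speeds; "joint_torque": joint torques, N m; "tool_pos": TCP position; "ee_rot": TCP orientation; "wrist_force": force on the tool from outside, world axes, zero at the start; "wrist_torque": the same for the moment, N m; "width": finger opening in m.
Only numpy, scipy, OpenCV 4.12 (cv2) and the standard library are available. Lean on these libraries where they do the work, as an engineer would, in place of code of your own. Each camera call takes 0.05 s, during which the arm holds its last target.

## Task

The sample is in the photometer. With a fingertip, gently flick the black filter wheel round by its edge, click by click, clockwise seen from above, until its white raised rib has clicked in pointing at the black arrow on the deck, without running past it; then take the finger off the wheel and press the raised round measuring key right down and let it come up again. Do not grip or lift anything, do not press the key before the wheel is set, and leave the cuvette and the other things on the bench where they are.

Things in the scene. Friction and masses are not known exactly. Their poses are not given: they have to be found in the camera images.
- photometer: bench filter photometer, fixed: cream housing 220 (x) x 340 (y) x 70 mm. Origin at the centre of its underside; own x points away from the operator (key side is -x), y to the left, z up. On its flat deck, 70 mm above the bench, teal heads and a black cuvette well fill own x -45 to 100, y -35 to 157 mm, up to 45 mm above the deck; the filter wheel lies on the right part
- deck (a point): point on the deck on the wheel's axis. From the axis the arrow lies 112.5 degrees clockwise (from above) from the photometer's own x. The wheel's left edge runs into a slot of the head; the rest of its edge is open, with a free gap of 12 mm between deck and wheel more than 33 mm from the axis
- wheel_axis (a point): point on the upright axis of the black filter wheel, half-way through its thickness, 19 mm above the deck; does not turn. The wheel lies flat: a disc of 50 mm radius, 14 mm thick, with eight equal rounded finger lugs every 45 degrees round its edge, each 10 mm wide, reaching to 62 mm from the axis, about 33 mm of free gap between two lugs; eight equal round filters on its face
- filter_wheel (a joint): rad; 0 when the rib points at the arrow, growing clockwise seen from above; one click is 0.785. Starts 1, 2 or 3 clicks short (-0.785, -1.57, -2.36). At each stop one lug is at the arrow, gaps are centred 22.5 degrees beside it and every 45 on. Pushing a lug takes 1.5 N at first and up to 5 N at half a click; past that it snaps on to the next stop by itself. No end stop: it would turn on past 0
- rib_tip (a point): outer end, on its top, of the single white raised index rib on the wheel's face (8 mm wide, 3 mm high, from 11 to 59 mm from the axis, lying over one lug); 29 mm above the deck; turns with the wheel
- arrow_tip (a point): tip, on its top, of the black arrow (flat triangle 20 mm long, 2.5 mm high) on the deck near the photometer's right edge; it points at the wheel's axis from 67 mm away
- read_key (a joint): the measuring key: 0 when up, grows as it is pressed, in m; bottoms at 0.005. 1.5 N starts it, 4.5 N takes it to the bottom; it springs back by itself
- key_top (a point): centre of the top of the measuring key, the only raised round key (grey, 25 mm across, 11 mm above the deck when up, in a black collar 37 mm across, 3 mm high), at the photometer's left front, own (-80, 118) mm; moves with the key. The three flat pads beside it do nothing
- sample_cuvette: square clear cuvette, 12.5 x 12.5 x 45 mm, loose, standing in the well of the photometer with its top 15 mm out; origin at the centre of its underside. It stays where it is
- cuvette_rack: low white rack, 64 x 104 x 30 mm (104 along its y), loose on the bench just beyond the wheel end of the photometer; origin at the centre of its underside. Bystander
- spare_cuvette: a second cuvette like the first, standing in that rack, its top 53 mm above the bench; origin at the centre of its underside. Bystander
- reagent_bottle: amber bottle, 72 mm across, 165 mm high, on the bench to the robot's right; origin at the centre of its underside. Bystander
- red_pot: white pot with red screw lid, 90 mm across, 54 mm high, on the bench to the robot's left; origin at the centre of its underside. Bystander
- clear_tub: open clear plastic tub, 116 mm across, 62 mm high, on the bench to the robot's left, farther off; origin at the centre of its underside. Bystander
- spoon: white plastic spoon, 190 mm long, lying between robot and photometer on the right. Bystander
- palette_knife: palette knife with red handle, 210 mm long, lying between robot and photometer on the left. Bystander

How it is judged:
By the outcome, as a careful person would: the job done as asked, in the order asked, and still so for the second after the job is handed in, with the robot touching nothing.
It also fails if it takes over 61 s, if anything falls off the work surface, if the arm or the gripper's body presses on something with over 40 N, if the wrist force passes 120 N, or if a joint passes its speed limit or range.

## Working session

There is one attempt and no reset: what is moved stays moved. The work goes in short steps, Python scripts to look and compute and a shell command to move; the robot and the scene stay as the last step left them, time stands still between calls to the robot, and variables do not carry over. Pictures are saved under pics/ and viewed, and the job is handed in when it is done.

```bash
ls; mkdir -p pics
python3 - <<'E'
from bench import robot
import cv2
o=robot.get_obs(); print(o)
for n in("top","side","wrist"):
    s=robot.snapshot(n); cv2.imwrite(f"pics/a_{n}.png",s["color"])
    for k in("wheel_axis","rib_tip","arrow_tip","key_top","photometer","deck","cuvette_rack","reagent_bottle"):
        print(n,k,[( [round(v,3) for v in d["point"]],round(d["p"],2)) for d in robot.landmark_of(k,n)[:2]])
print(robot.get_obs()["time"])
E
```

```text
pics
{'time': 0.0, 'joint_positions': array([-1.33707674e+00,  8.79328691e-02,  1.37223241e+00, -9.14428743e-06,
        1.68360857e+00, -1.03054315e-01]), 'qvel': array([-0.00074506, -0.00110948, -0.00164313,  0.00091947,  0.0009835 ,
        0.00208071]), 'joint_torque': array([ 4.87512661e-04, -3.40184534e+01, -3.02424896e+01,  7.16604455e-02,
        3.29980475e-02, -1.78674113e-04]), 'tool_pos': array([ 0.18163273, -0.51856169,  0.20432737]), 'ee_rot': array([-1.57058098,  0.00217055, -1.23402322]), 'wrist_force': array([0.40336744, 0.11176973, 0.38526056]), 'wrist_torque': array([ 0.01094956, -0.00037537,  0.02356016]), 'width': 0.09376465990955857}
top wheel_axis [([0.573, -0.007, 0.094], 0.69), ([0.58, -0.007, 0.068], 0.45)]
top rib_tip [([0.631, 0.024, 0.098], 0.76), ([0.597, 0.123, 0.082], 0.37)]
top arrow_tip [([0.553, -0.067, 0.07], 0.88)]
top key_top [([0.489, 0.186, 0.08], 0.6), ([0.553, -0.067, 0.073], 0.35)]
top photometer [([0.567, 0.073, 0.003], 0.97)]
top deck [([0.582, -0.007, 0.068], 0.71), ([0.556, -0.067, 0.069], 0.46)]
top cuvette_rack [([0.544, -0.19, 0.001], 0.83)]
top reagent_bottle [([0.511, -0.546, 0.003], 0.92)]
side wheel_axis [([0.582, -0.004, 0.087], 0.67)]
side rib_tip [([0.631, 0.021, 0.096], 0.79)]
side arrow_tip [([0.557, -0.07, 0.072], 0.56)]
side key_top [([0.486, 0.191, 0.081], 0.59)]
side photometer [([0.57, 0.074, -0.002], 0.8)]
side deck [([0.581, -0.003, 0.07], 0.75)]
side cuvette_rack [([0.546, -0.184, 0.003], 0.91)]
side reagent_bottle [([0.512, -0.548, 0.002], 0.64)]
wrist wheel_axis []
wrist rib_tip []
wrist arrow_tip []
wrist key_top []
wrist photometer []
wrist deck []
wrist cuvette_rack []
wrist reagent_bottle []
1.35
```

View pics/a_top.png

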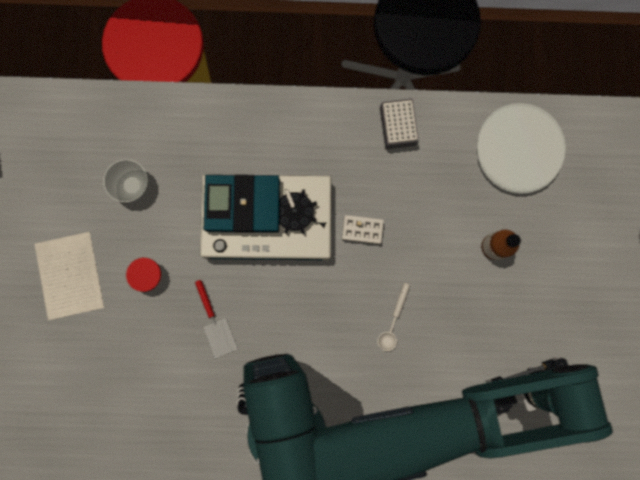

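View pics/a_side.png

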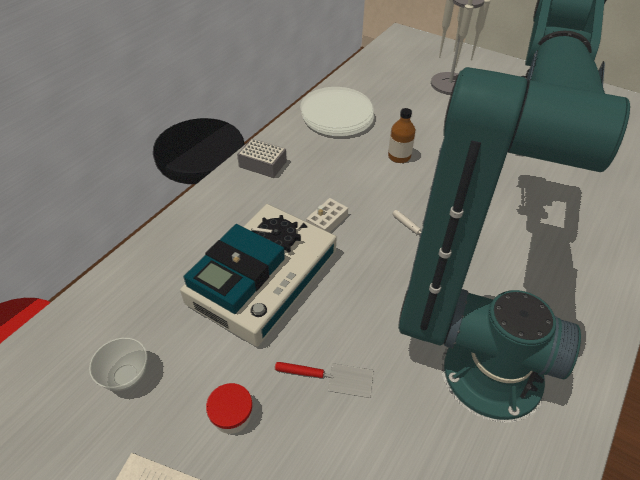

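The top view shows the photometer (202–331, 175–262). The wheel is near (299, 212), the key near (220, 245) and the arrow near (323, 224). The rib points into the far-left quadrant, so it looks 3 clicks short. I'll zoom in to check that and write the helper.

```bash
cat > h.py <<'E'
from bench import robot
import numpy as np, cv2
from scipy.spatial.transform import Rotation as R
AX=np.array([.580,-.005]); PHI=1.0
def cur():
    o=robot.get_obs(); return o,np.array(o["tool_pos"]),R.from_euler("xyz",o["ee_rot"])
def go(xyz,yaw):  # total shift (mm, tool axes) and turn (deg)
    o,p,r=cur(); t=R.from_euler("xyz",[-90,0,yaw],degrees=True)
    print("shift",np.round(r.inv().apply(np.array(xyz)-p)*1e3,1),"turn",np.round((r.inv()*t).as_rotvec(degrees=True),1))
def polar(r,a,z): # r mm, own angle deg
    w=np.radians(a+PHI); return [AX[0]+r/1e3*np.cos(w),AX[1]+r/1e3*np.sin(w),z],(a+PHI-180)
E
python3 - <<'E'
from h import *
im=cv2.imread("pics/a_top.png"); c=cv2.resize(im[165:270,195:390],None,fx=4,fy=4,interpolation=cv2.INTER_CUBIC); cv2.imwrite("pics/a_zoom.png",c)
print(polar(65.5,225,.085)); go(*polar(100,225,.2))
E
```

```text
([np.float64(0.5344998767349356), np.float64(-0.05211675692218165), 0.085], 46.0)
shift [-308.7    5.5  456.4] turn [   0.  -116.7    0. ]
```

View pics/a_zoom.png

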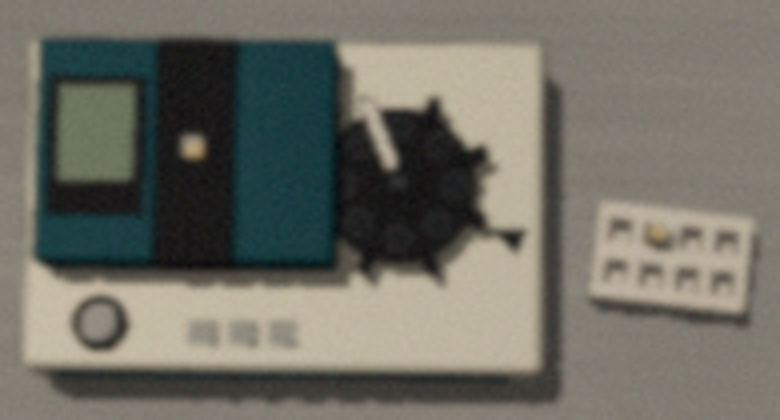

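The zoom shows the rib pointing up-left at (380, 135), with the axis at (400, 182) and the arrow at (510, 238). That is 135° clockwise from rib to arrow, so 3 clicks. I'll shut the gripper and go to a staging point.

```bash
for i in 1; do python3 -m creep '[[-30,0,46,0,-10,0,255],[-61,0,91,0,-20,0,255],[-92,0,137,0,-30,0,255],[-123,0,182,0,-40,0,255],[-154,0,228,0,-50,0,255]]'; done; python3 -c "
from h import *
go(*polar(100,225,.2))"
```

```text
time: 1.98
tool_pos: [0.3469, -0.297, 0.2057]
ee_rot: [-1.571, -0.001, -0.356]
wrist_force: [0.3, 0.1, 0.1]
width: 0.0475
shift [ 76.7   5.7 263.3] turn [  0.  -66.4   0. ]
```

```bash
python3 -m creep '[[15,0,50,0,-10,0,255],[30,0,100,0,-20,0,255],[45,0,150,0,-30,0,255],[60,0,200,0,-40,0,255],[70,0,240,0,-50,0,255]]'; python3 -m creep '[[0,0,0,0,-10,0,255],[0,0,0,0,-16,0,255],[0,0,0,0,-16,0,255]]'
python3 - <<'E'
from h import *
go(*polar(100,225,.2))
for n in("top","side","wrist"):
    s=robot.snapshot(n); cv2.imwrite(f"pics/b_{n}.png",s["color"])
    for k in("wheel_axis","rib_tip","arrow_tip","key_top","deck"):
        print(n,k,[( [round(v,3) for v in d["point"]],round(d["p"],2)) for d in robot.landmark_of(k,n)[:2]])
E
```

```text
time: 2.6
tool_pos: [0.4974, -0.0968, 0.2056]
ee_rot: [-1.571, -0.0, 0.518]
wrist_force: [0.7, -0.4, -0.7]
width: 0.0004
time: 2.98
tool_pos: [0.4964, -0.0985, 0.2055]
ee_rot: [-1.571, 0.0, 0.79]
wrist_force: [-0.4, 0.2, -0.4]
width: 0.0003
shift [25.2  5.5  5.1] turn [ 0.  -0.8 -0. ]
top wheel_axis [([0.575, -0.007, 0.09], 0.55), ([0.544, -0.189, 0.0], 0.32)]
top rib_tip [([0.632, 0.024, 0.098], 0.7)]
top arrow_tip [([0.551, -0.068, 0.072], 0.68), ([0.633, 0.021, 0.1], 0.35)]
top key_top [([0.489, 0.188, 0.079], 0.58)]
top deck [([0.582, -0.007, 0.069], 0.81)]
side wheel_axis [([0.579, -0.004, 0.086], 0.73)]
side rib_tip [([0.633, 0.024, 0.093], 0.77), ([0.316, -0.276, 0.004], 0.35)]
side arrow_tip [([0.551, -0.071, 0.074], 0.71)]
side key_top [([0.487, 0.189, 0.081], 0.43), ([0.555, -0.072, 0.075], 0.31)]
side deck [([0.579, -0.005, 0.071], 0.83)]
wrist wheel_axis [([0.58, -0.006, 0.085], 0.86)]
wrist rib_tip [([0.629, 0.02, 0.097], 0.74), ([0.58, -0.009, 0.07], 0.57)]
wrist arrow_tip [([0.549, -0.069, 0.069], 0.94)]
wrist key_top [([0.486, 0.187, 0.082], 0.69)]
wrist deck [([0.582, -0.009, 0.071], 0.87)]
```

View pics/b_wrist.png

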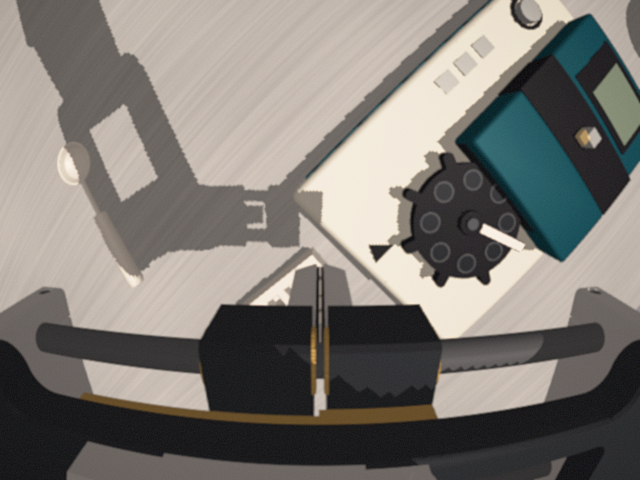

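View pics/b_side.png

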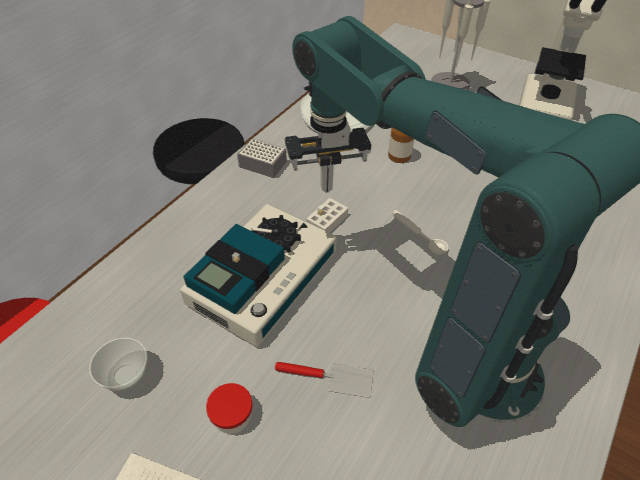

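The wrist view shows the wheel at (465, 220), the arrow at (380, 253) and a free gap between the arrow lug and its front neighbour. The fingers are shut. The rib is still 3 clicks short. I'll descend outside that gap.

```bash
sed -i 's/AX=.*/AX=np.array([.580,-.006]); PHI=1.0/' h.py; python3 -c "
from h import *
go(*polar(88,225,.086))"
```

```text
shift [ 36.7 119.5   4.7] turn [ 0.  -0.7 -0. ]
```

```bash
python3 -m creep '[[10,30,2,0,0,0,255],[20,60,5,0,0,0,255],[30,90,5,0,0,0,255],[36,110,5,0,0,0,255],[36,119,5,0,0,0,255]]';python3 -m creep '[[0,0,0,0,0,0,255]]'
python3 - <<'E'
from h import *
go(*polar(88,225,.086)); go(*polar(65.5,225,.086))
s=robot.snapshot("wrist"); cv2.imwrite("pics/c_wrist.png",s["color"])
for k in("wheel_axis","arrow_tip","deck"):
        print(k,[( [round(v,3) for v in d["point"]],round(d["p"],2)) for d in robot.landmark_of(k,"wrist")[:2]])
s=robot.snapshot("side"); c=s["color"][180:300,200:360]; cv2.imwrite("pics/c_side.png",cv2.resize(c,None,fx=5,fy=5,interpolation=2))
E
```

```text
time: 4.5
tool_pos: [0.5175, -0.0692, 0.085]
ee_rot: [-1.569, 0.001, 0.791]
wrist_force: [0.7, -0.2, 0.1]
width: 0.0007
time: 4.62
tool_pos: [0.5178, -0.0697, 0.0861]
ee_rot: [-1.57, 0.001, 0.791]
wrist_force: [-1.3, -0.5, 0.5]
width: 0.0004
shift [ 1.   0.1 -0.5] turn [-0.  -0.7 -0. ]
shift [23.5  0.1 -0.2] turn [-0.  -0.7 -0. ]
wheel_axis [([0.581, -0.007, 0.088], 0.82)]
arrow_tip [([0.552, -0.068, 0.07], 0.91)]
deck [([0.58, -0.007, 0.067], 0.72), ([0.315, -0.281, -0.001], 0.28)]
```

View pics/c_wrist.png

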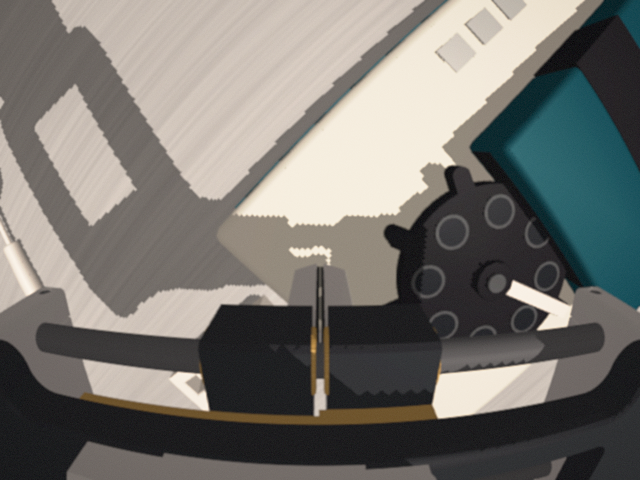

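View pics/c_side.png

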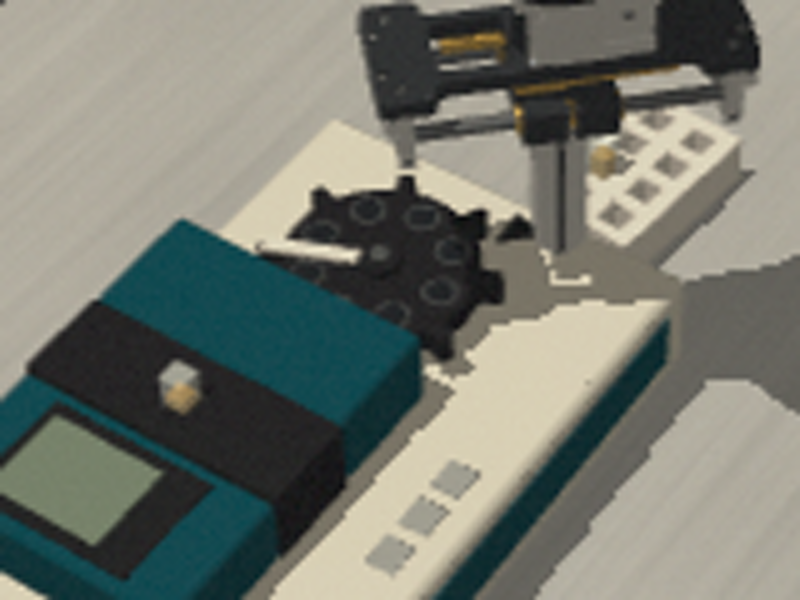

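The side zoom shows the finger at (560, 245), outside the gap between the arrow lug (480, 220) and the front lug (490, 285). I'll insert it.

```bash
python3 -m creep '[[6,0,0,0,0,0,255],[12,0,0,0,0,0,255],[18,0,0,0,0,0,255],[22,0,0,0,0,0,255],[22,0,0,0,0,0,255]]'
python3 - <<'E'
from h import *
for a in (225,218,211,204,197,190,183): go(*polar(66,a,.086))
E
```

```text
time: 5.5
tool_pos: [0.5338, -0.0536, 0.0864]
ee_rot: [-1.571, 0.0, 0.791]
wrist_force: [0.2, -0.2, -0.3]
width: 0.0003
shift [ 0.4  0.4 -0.1] turn [-0.  -0.7 -0. ]
shift [0.8 0.4 7.9] turn [-0.   6.3 -0. ]
shift [ 2.1  0.4 15.9] turn [-0.  13.3 -0. ]
shift [ 4.5  0.4 23.6] turn [-0.  20.3 -0. ]
shift [ 7.7  0.4 30.9] turn [-0.  27.3 -0. ]
shift [11.9  0.4 37.9] turn [-0.  34.3 -0. ]
shift [16.8  0.4 44.2] turn [-0.  41.3 -0. ]
```

```bash
python3 -m creep '[[0.5,0,4,0,3,0,255],[1,0,8,0,6.5,0,255],[1.5,0,12,0,10,0,255],[2,0,16,0,13.5,0,255],[3.3,0,20,0,17,0,255]]'
python3 - <<'E'
from h import *
for a in (203,200,197,194,190,187,183): go(*polar(66,a,.086))
E
```

```text
time: 6.12
tool_pos: [0.5218, -0.0388, 0.0865]
ee_rot: [-1.574, 0.001, 0.491]
wrist_force: [1.0, -3.2, -0.9]
width: 0.0004
shift [1.  0.5 6.2] turn [ 0.2  4.1 -0. ]
shift [1.3 0.5 9.7] turn [ 0.2  7.1 -0. ]
shift [ 1.8  0.5 13.1] turn [ 0.2 10.1 -0. ]
shift [ 2.5  0.4 16.5] turn [ 0.2 13.1 -0. ]
shift [ 3.7  0.4 20.9] turn [ 0.2 17.1 -0. ]
shift [ 4.8  0.4 24.2] turn [ 0.2 20.1 -0. ]
shift [ 6.6  0.4 28.5] turn [ 0.2 24.1 -0. ]
```

```bash
python3 -m creep '[[0.3,0,4,0,3,0,255],[0.6,0,8,0,6,0,255],[1.2,0,12,0,9.5,0,255],[2,0,16,0,13,0,255],[3,0,20,0,17,0,255]]'; python3 -m creep '[[0.5,0,3,0,2,0,255],[1,0,5,0,4,0,255],[1,0,5,0,4,0,255]]'
python3 - <<'E'
from h import *
go(*polar(66,180,.086))
for n in("side","top"):
    s=robot.snapshot(n)
    for k in("rib_tip","wheel_axis"):
        print(n,k,[( [round(v,3) for v in d["point"]],round(d["p"],2)) for d in robot.landmark_of(k,n)[:2]])
    if n=="side": c=s["color"][180:300,200:360]; cv2.imwrite("pics/d_side.png",cv2.resize(c,None,fx=5,fy=5,interpolation=2))
E
```

```text
time: 6.75
tool_pos: [0.5142, -0.0199, 0.0864]
ee_rot: [-1.573, 0.002, 0.194]
wrist_force: [-0.1, -1.4, -0.4]
width: 0.0002
time: 7.12
tool_pos: [0.5147, -0.0132, 0.0864]
ee_rot: [-1.571, 0.0, 0.128]
wrist_force: [-0.6, -0.4, 0.3]
width: 0.0003
shift [0.1 0.4 6.1] turn [-0.   6.3 -0. ]
side rib_tip [([0.633, -0.023, 0.096], 0.84), ([0.58, -0.006, 0.087], 0.52)]
side wheel_axis [([0.581, -0.005, 0.086], 0.73)]
top rib_tip []
top wheel_axis []
```

View pics/d_side.png

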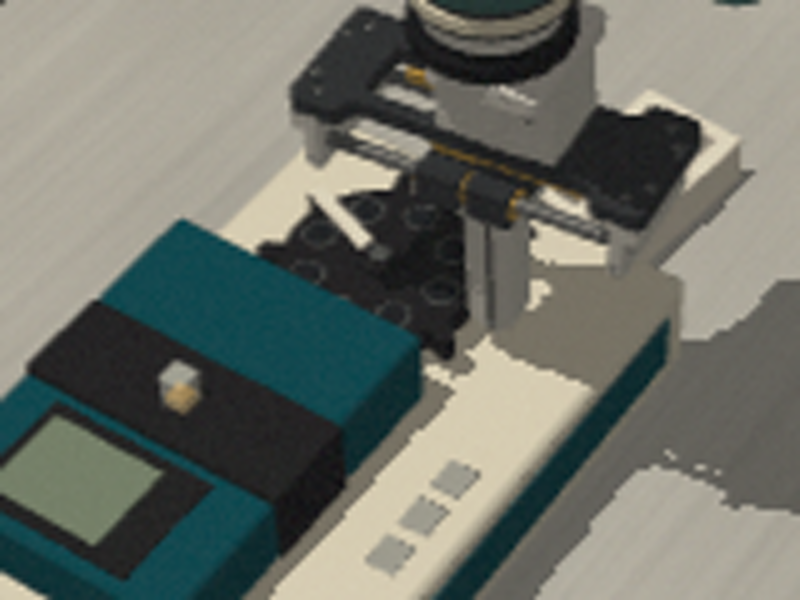

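The rib has moved one click: it now points to (330, 205) in the zoom, which is the far, slightly-right direction. I'll retract, go back and insert again.

```bash
python3 -m creep '[[-8,0,0,0,0,0,255],[-16,0,0,0,0,0,255],[-23,0,0,0,0,0,255],[-23,0,0,0,0,0,255]]'; python3 -c "
from h import *
go(*polar(90,225,.086))"
```

```text
time: 7.92
tool_pos: [0.4916, -0.0164, 0.0866]
ee_rot: [-1.571, -0.0, 0.127]
wrist_force: [0.4, 0.7, 0.3]
width: -0.0001
shift [ 18.8   0.6 -57.1] turn [  0.  -38.7   0. ]
```

```bash
python3 -m creep '[[2,0,-14,0,-9,0,255],[6,0,-28,0,-18,0,255],[11,0,-42,0,-27,0,255],[18,0,-57,0,-37,0,255],[18,0,-57,0,-38.7,0,255]]'; python3 -m creep '[[0,0,0,0,0,0,255],[0,0,0,0,0,0,255]]'; python3 -c "
from h import *
go(*polar(90,225,.086));go(*polar(66,225,.086))"
```

```text
time: 8.55
tool_pos: [0.5176, -0.0712, 0.0864]
ee_rot: [-1.571, -0.0, 0.801]
wrist_force: [0.4, 0.7, 0.3]
width: 0.0006
time: 8.8
tool_pos: [0.5169, -0.07, 0.0865]
ee_rot: [-1.571, -0.0, 0.802]
wrist_force: [0.1, 0.2, 0.0]
width: 0.0005
shift [-0.1  0.5 -0.9] turn [-0. -0.  0.]
shift [23.9  0.5 -0.9] turn [-0. -0.  0.]
```

```bash
python3 -m creep '[[6,0,0,0,0,0,255],[12,0,-0.5,0,0,0,255],[18,0,-1,0,0,0,255],[23.5,0,-1,0,0,0,255],[23.5,0,-1,0,0,0,255]]'; python3 -m creep '[[0.5,0,4,0,3,0,255],[1,0,8,0,6.5,0,255],[1.5,0,12,0,10,0,255],[2,0,16,0,13.5,0,255],[3.3,0,20,0,17,0,255]]'
python3 - <<'E'
from h import *
for a in (203,197,190,187,183): go(*polar(66,a,.086))
E
```

```text
time: 9.43
tool_pos: [0.5345, -0.054, 0.0864]
ee_rot: [-1.571, 0.0, 0.803]
wrist_force: [-0.4, -0.0, -0.3]
width: 0.0006
time: 10.05
tool_pos: [0.5222, -0.0393, 0.0865]
ee_rot: [-1.573, 0.001, 0.503]
wrist_force: [0.1, -3.6, -0.6]
width: 0.0006
shift [0.9 0.5 6.9] turn [ 0.2  4.8 -0. ]
shift [ 1.9  0.5 13.7] turn [ 0.2 10.8 -0. ]
shift [ 3.9  0.5 21.6] turn [ 0.2 17.8 -0. ]
shift [ 5.   0.4 24.8] turn [ 0.2 20.8 -0. ]
shift [ 6.8  0.4 29.1] turn [ 0.2 24.8 -0. ]
```

```bash
python3 -m creep '[[0.3,0,4,0,3,0,255],[0.6,0,8,0,6,0,255],[1.2,0,12,0,9.5,0,255],[2,0,16,0,13,0,255],[3,0,20,0,17,0,255]]'; python3 -m creep '[[0.5,0,3,0,2,0,255],[1,0,6,0,5,0,255],[1,0,6,0,5,0,255]]'
python3 - <<'E'
from h import *
go(*polar(66,180,.086))
for n in("side",):
    s=robot.snapshot(n)
    for k in("rib_tip","wheel_axis"):
        print(n,k,[( [round(v,3) for v in d["point"]],round(d["p"],2)) for d in robot.landmark_of(k,n)[:2]])
    if n=="side": c=s["color"][180:300,200:360]; cv2.imwrite("pics/e_side.png",cv2.resize(c,None,fx=5,fy=5,interpolation=2))
E
python3 -m creep '[[-8,0,0,0,0,0,255],[-16,0,0,0,0,0,255],[-23,0,0,0,0,0,255],[-23,0,0,0,0,0,255]]'; python3 -c "
from h import *
go(*polar(90,225,.086))
s=robot.snapshot('side'); c=s['color'][180:300,200:360]; cv2.imwrite('pics/f_side.png',cv2.resize(c,None,fx=5,fy=5,interpolation=2))
print(robot.landmark_of('rib_tip','side')[:2])
s=robot.snapshot('wrist'); cv2.imwrite('pics/f_wrist.png',s['color'])
print(robot.landmark_of('rib_tip','wrist')[:2])"
```

```text
time: 10.68
tool_pos: [0.5144, -0.0209, 0.0864]
ee_rot: [-1.574, 0.002, 0.206]
wrist_force: [-0.6, -1.7, -0.1]
width: 0.0008
time: 11.05
tool_pos: [0.5147, -0.013, 0.0865]
ee_rot: [-1.571, 0.0, 0.123]
wrist_force: [-0.7, 0.6, -0.2]
width: 0.0004
shift [0.1 0.5 5.9] turn [-0.  6. -0.]
side rib_tip [([0.6, -0.054, 0.098], 0.56)]
side wheel_axis [([0.315, -0.278, 0.003], 0.35)]
time: 11.7
tool_pos: [0.4914, -0.016, 0.0866]
ee_rot: [-1.571, -0.0, 0.122]
wrist_force: [0.1, -0.1, -0.6]
width: 0.0001
shift [ 19.2   0.6 -57.5] turn [  0. -39.   0.]
[{'point': [0.6001, -0.0563, 0.0987], 'p': 0.9}]
[{'point': [0.6009, -0.0596, 0.0981], 'p': 0.59}]
```

View pics/f_side.png

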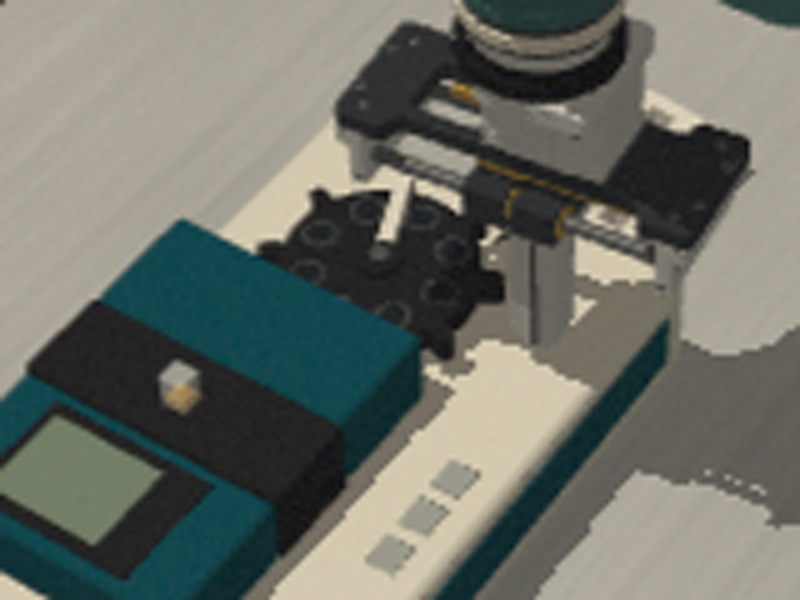

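View pics/f_wrist.png

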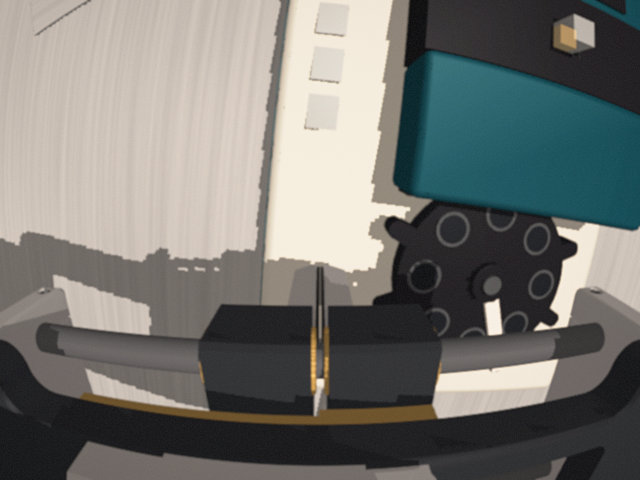

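The rib now points to (405, 190) in the side zoom, about −68°, so two clicks are done and one is left. I'll repeat the stroke.

```bash
python3 -m creep '[[2,0,-14,0,-9,0,255],[6,0,-28,0,-18,0,255],[11,0,-42,0,-27,0,255],[18,0,-57,0,-37,0,255],[18.5,0,-57.5,0,-38.7,0,255]]'; python3 -m creep '[[0,0,0,0,0,0,255],[0,0,0,0,0,0,255]]'; python3 -c "
from h import *
go(*polar(90,225,.086));go(*polar(66,225,.086))"
```

```text
time: 12.52
tool_pos: [0.5178, -0.0713, 0.0863]
ee_rot: [-1.571, 0.0, 0.796]
wrist_force: [0.1, -0.0, -0.6]
width: 0.0004
time: 12.78
tool_pos: [0.5171, -0.0701, 0.0864]
ee_rot: [-1.571, 0.0, 0.797]
wrist_force: [0.1, -0.7, -0.2]
width: 0.0005
shift [-0.1  0.4 -0.7] turn [-0.  -0.3 -0. ]
shift [23.9  0.4 -0.6] turn [-0.  -0.3 -0. ]
```

```bash
python3 -m creep '[[6,0,0,0,0,0,255],[12,0,-0.5,0,0,0,255],[18,0,-1,0,0,0,255],[23.5,0,-1,0,0,0,255],[23.5,0,-1,0,0,0,255]]'; python3 -m creep '[[0.5,0,4,0,3,0,255],[1,0,8,0,6.5,0,255],[1.5,0,12,0,10,0,255],[2,0,16,0,13.5,0,255],[3.3,0,20,0,17,0,255]]'
python3 - <<'E'
from h import *
for a in (203,197,190,187,183): go(*polar(66,a,.086))
E
```

```text
time: 13.4
tool_pos: [0.5347, -0.0542, 0.0864]
ee_rot: [-1.571, 0.0, 0.798]
wrist_force: [-0.6, -0.6, -0.7]
width: 0.0003
time: 14.02
tool_pos: [0.5225, -0.0395, 0.0866]
ee_rot: [-1.573, 0.001, 0.498]
wrist_force: [0.7, -3.3, -0.1]
width: 0.0004
shift [0.7 0.5 7.2] turn [ 0.2  4.5 -0. ]
shift [ 1.6  0.5 14. ] turn [ 0.2 10.5 -0. ]
shift [ 3.6  0.5 21.9] turn [ 0.2 17.5 -0. ]
shift [ 4.7  0.5 25.1] turn [ 0.2 20.5 -0. ]
shift [ 6.5  0.5 29.4] turn [ 0.2 24.5 -0. ]
```

```bash
python3 -m creep '[[0.3,0,4,0,3,0,255],[0.6,0,8,0,6,0,255],[1.2,0,12,0,9.5,0,255],[2,0,16,0,13,0,255],[3,0,20,0,17,0,255]]'; python3 -m creep '[[0.5,0,3,0,2,0,255],[1,0,6,0,5,0,255],[1,0,6,0,5,0,255]]'; 
python3 -m creep '[[-8,0,0,0,0,0,255],[-16,0,0,0,0,0,255],[-23,0,0,0,0,0,255],[-30,-20,0,0,0,0,255],[-30,-40,0,0,0,0,255]]'; python3 -c "
from h import *
s=robot.snapshot('side'); c=s['color'][180:300,200:360]; cv2.imwrite('pics/g_side.png',cv2.resize(c,None,fx=5,fy=5,interpolation=2))
print(robot.landmark_of('rib_tip','side')[:2])
print(robot.landmark_of('key_top','side')[:2])
s=robot.snapshot('wrist'); cv2.imwrite('pics/g_wrist.png',s['color'])
print(robot.landmark_of('rib_tip','wrist')[:2])
go([.4875,.188,.11],5)"
```

```text
time: 14.65
tool_pos: [0.5146, -0.0211, 0.0864]
ee_rot: [-1.574, 0.003, 0.201]
wrist_force: [-0.7, -1.6, 0.8]
width: 0.0003
time: 15.02
tool_pos: [0.5151, -0.013, 0.0865]
ee_rot: [-1.571, 0.0, 0.118]
wrist_force: [0.8, 1.0, -0.4]
width: 0.0004
time: 15.65
tool_pos: [0.4844, -0.0168, 0.1267]
ee_rot: [-1.571, 0.001, 0.117]
wrist_force: [0.4, -0.5, 0.4]
width: 0.0002
[{'point': [0.5562, -0.0562, 0.0976], 'p': 0.95}]
[{'point': [0.6507, 0.45, 0.001], 'p': 0.61}, {'point': [0.4022, 0.3856, 0.0037], 'p': 0.34}]
[{'point': [0.5571, -0.0607, 0.0966], 'p': 0.65}]
shift [ 26.5  15.8 203. ] turn [-0.   1.7 -0.1]
```

View pics/g_side.png

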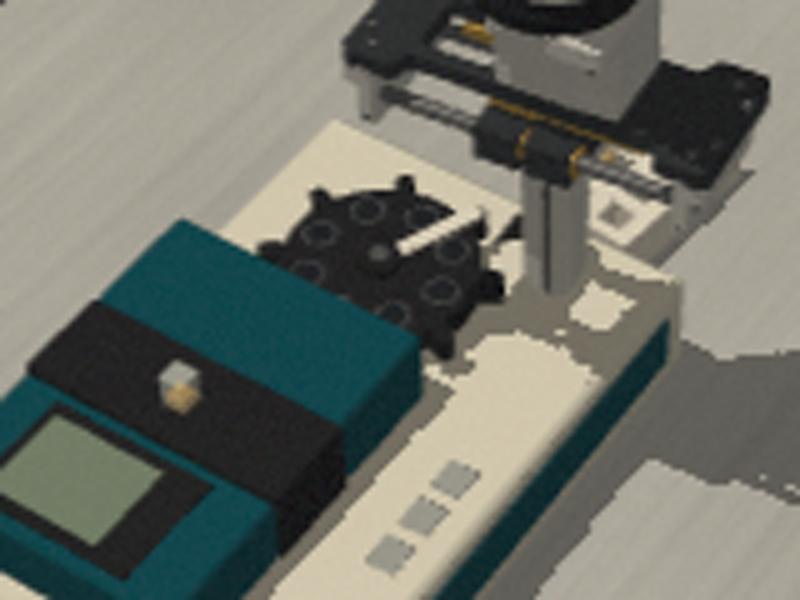

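View pics/g_wrist.png

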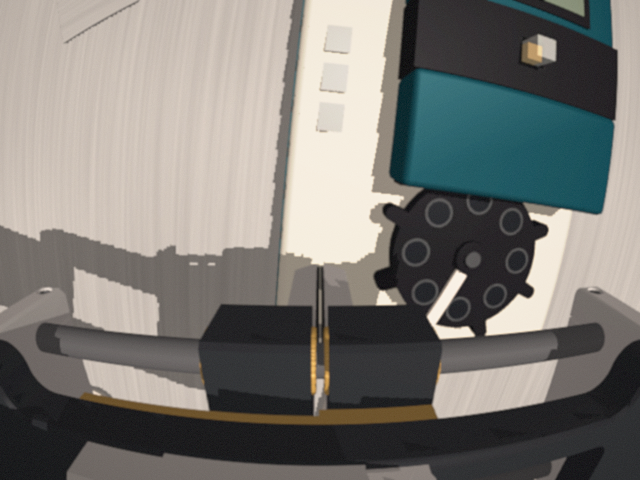

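The rib now points at the arrow: its tip is at (480, 210) and the arrow at (510, 230) in the side zoom, and the finger is clear. On to the key.

```bash
python3 -m creep '[[5,0,45,0,0,0,255],[11,0,90,0,0,0,255],[17,0,135,0,0,0,255],[22,0,180,0,0,0,255],[26,0,203,0,0,0,255]]'; python3 -m creep '[[0,0,0,0,0,0,255],[0,5,0,0,0,0,255],[0,5,0,0,0,0,255]]'; python3 -c "
from h import *
go([.4875,.188,.09],6.7)
s=robot.snapshot('side'); c=s['color'][220:360,180:340]; cv2.imwrite('pics/i_side.png',cv2.resize(c,None,fx=4,fy=4,interpolation=2))
print(robot.landmark_of('key_top','side')[:2])
s=robot.snapshot('wrist'); cv2.imwrite('pics/i_wrist.png',s['color'])
print(robot.landmark_of('key_top','wrist')[:2])
print(robot.landmark_of('rib_tip','side')[:2])
print(robot.landmark_of('arrow_tip','side')[:2])
"
```

```text
time: 16.52
tool_pos: [0.4865, 0.1899, 0.1248]
ee_rot: [-1.571, 0.003, 0.119]
wrist_force: [-0.1, -0.2, -0.1]
width: 0.0007
time: 16.9
tool_pos: [0.4871, 0.1867, 0.1204]
ee_rot: [-1.572, 0.002, 0.115]
wrist_force: [0.1, 0.8, -0.1]
width: 0.0004
shift [ 0.6 30.4  1.2] turn [ 0.  -0.1 -0.1]
[]
[{'point': [0.4866, 0.1876, 0.0827], 'p': 0.96}]
[]
[{'point': [0.5532, -0.0725, 0.0729], 'p': 0.82}]
```

View pics/i_side.png

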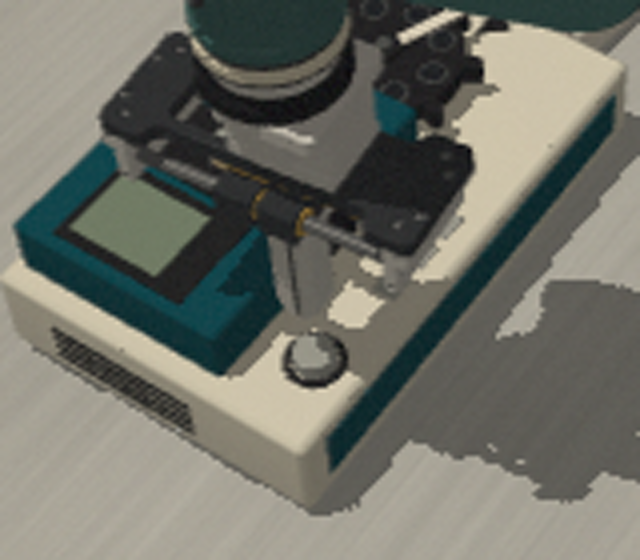

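View pics/i_wrist.png

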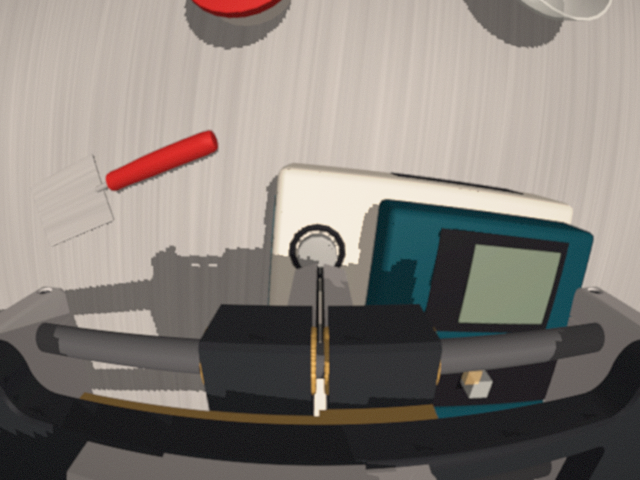

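The key at (318, 248) sits under and slightly beyond the fingertip in the wrist view, and the network agrees to within about 1 mm. I'll descend and press gently.

```bash
python3 -m creep '[[0,10,1,0,0,0,255],[0,20,1,0,0,0,255],[0,30,1,0,0,0,255],[0,36,1,0,0,0,255],[0,36,1,0,0,0,255]]'; python3 -m creep '[[0,1,0,0,0,0,255],[0,2,0,0,0,0,255],[0,3,0,0,0,0,255],[0,4,0,0,0,0,255],[0,4,0,0,0,0,255]]'
```

```text
time: 17.82
tool_pos: [0.487, 0.1889, 0.0845]
ee_rot: [-1.571, 0.002, 0.117]
wrist_force: [-0.5, -0.0, 1.4]
width: 0.0002
time: 18.45
tool_pos: [0.4875, 0.189, 0.0814]
ee_rot: [-1.571, 0.0, 0.117]
wrist_force: [0.9, -0.5, -0.3]
width: 0.0005
```

```bash
python3 -m creep '[[0,1,0,0,0,0,255],[0,2,0,0,0,0,255],[0,3,0,0,0,0,255],[0,3,0,0,0,0,255]]'; python3 -m creep '[[0,1,0,0,0,0,255],[0,2,0,0,0,0,255],[0,3,0,0,0,0,255],[0,3,0,0,0,0,255]]'
```

```text
time: 18.95
tool_pos: [0.4876, 0.189, 0.0787]
ee_rot: [-1.571, -0.0, 0.117]
wrist_force: [-0.4, -0.2, 3.4]
width: 0.0004
time: 19.45
tool_pos: [0.4876, 0.189, 0.0763]
ee_rot: [-1.571, -0.0, 0.117]
wrist_force: [-2.7, -0.4, 6.4]
width: 0.0007
```

```bash
python3 -m creep '[[0,0.7,0,0,0,0,255],[0,1.5,0,0,0,0,255],[0,1.5,0,0,0,0,255]]'
```

```text
time: 19.82
tool_pos: [0.4876, 0.189, 0.0761]
ee_rot: [-1.571, -0.001, 0.117]
wrist_force: [-5.0, -1.2, 11.6]
width: 0.0002
```

It has bottomed at z = 0.0761 with 11.6 N, and it doesn't sink any further. I'll release and lift.

```bash
python3 -m creep '[[0,-3,0,0,0,0,255],[0,-8,0,0,0,0,255],[0,-14,0,0,0,0,255],[0,-34,0,0,0,0,255],[0,-64,0,0,0,0,255]]'; python3 -m creep '[[-30,-30,0,0,0,0,255],[-60,-60,0,0,0,0,255],[-90,-60,0,0,0,0,255],[-120,-60,0,0,0,0,255],[-120,-60,0,0,0,0,255]]'; python3 -c "
from h import *
s=robot.snapshot('side'); c=s['color'][190:350,170:350]; cv2.imwrite('pics/j_side.png',cv2.resize(c,None,fx=4,fy=3.7,interpolation=2))
for k in('key_top','rib_tip','arrow_tip'): print(k,robot.landmark_of(k,'side')[:2])
s=robot.snapshot('wrist'); cv2.imwrite('pics/j_wrist.png',s['color'])
for k in('key_top','rib_tip','arrow_tip'): print(k,robot.landmark_of(k,'wrist')[:2])
"
```

```text
time: 20.45
tool_pos: [0.4865, 0.1887, 0.1368]
ee_rot: [-1.571, 0.004, 0.117]
wrist_force: [0.6, -0.2, 0.6]
width: 0.0006
time: 21.08
tool_pos: [0.3674, 0.175, 0.1981]
ee_rot: [-1.571, -0.001, 0.118]
wrist_force: [1.0, -0.2, 0.1]
width: 0.0001
key_top [{'point': [0.4903, 0.1925, 0.079], 'p': 0.58}]
rib_tip [{'point': [0.5473, -0.1855, 0.0001], 'p': 0.16}]
arrow_tip []
key_top [{'point': [0.4836, 0.1877, 0.0816], 'p': 0.73}]
rib_tip []
arrow_tip []
```

View pics/j_side.png

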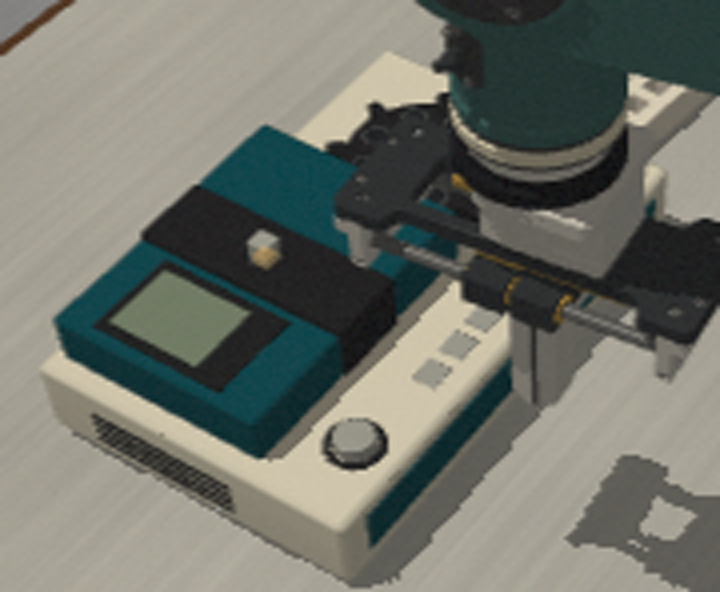

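View pics/j_wrist.png

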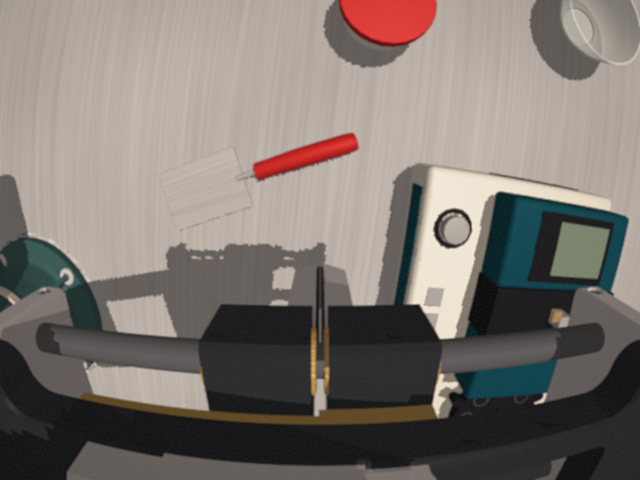

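The key at (355, 440) is up again. The arm hides the wheel, so I'll move it aside for a final look.

```bash
python3 -m creep '[[0,-20,40,0,0,0,255],[0,-40,80,0,0,0,255],[0,-40,120,0,0,0,255],[0,-40,150,0,0,0,255],[0,-40,150,0,0,0,255]]'; python3 -m creep '[[0,0,0,0,0,0,255],[0,0,0,0,0,0,255]]'; python3 -c "
from h import *
for n in ('top','side'):
    s=robot.snapshot(n); c=s['color'][165:270,195:390] if n=='top' else s['color'][180:320,180:370]; cv2.imwrite(f'pics/k_{n}.png',cv2.resize(c,None,fx=4,fy=4,interpolation=2))
    for k in('key_top','rib_tip','arrow_tip','wheel_axis'): print(n,k,robot.landmark_of(k,n)[:1])
"
```

```text
time: 22.1
tool_pos: [0.3506, 0.3253, 0.2372]
ee_rot: [-1.572, 0.001, 0.12]
wrist_force: [0.2, -0.1, -0.6]
width: 0.0004
time: 22.35
tool_pos: [0.3511, 0.323, 0.238]
ee_rot: [-1.571, -0.0, 0.115]
wrist_force: [-0.3, 0.6, -0.2]
width: 0.0004
top key_top [{'point': [0.4876, 0.1868, 0.0791], 'p': 0.47}]
top rib_tip [{'point': [0.5561, -0.0533, 0.1001], 'p': 0.84}]
top arrow_tip [{'point': [0.5555, -0.0677, 0.0713], 'p': 0.84}]
top wheel_axis [{'point': [0.5731, -0.0047, 0.0883], 'p': 0.75}]
side key_top [{'point': [0.3148, -0.2784, 0.0012], 'p': 0.17}]
side rib_tip []
side arrow_tip []
side wheel_axis [{'point': [0.6466, 0.4459, -0.0029], 'p': 0.4}]
```

View pics/k_top.png

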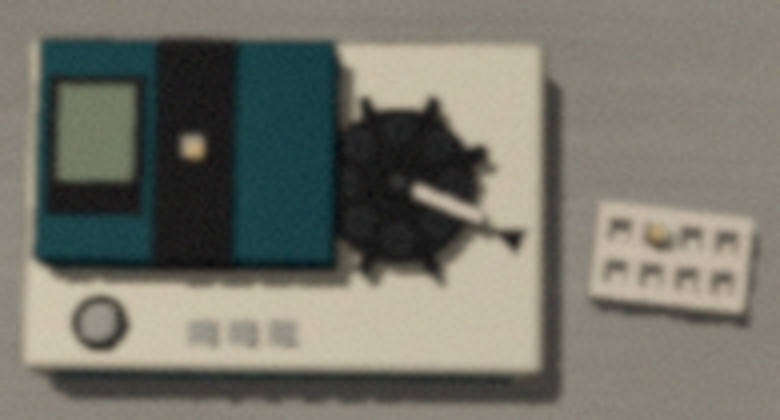

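View pics/k_side.png

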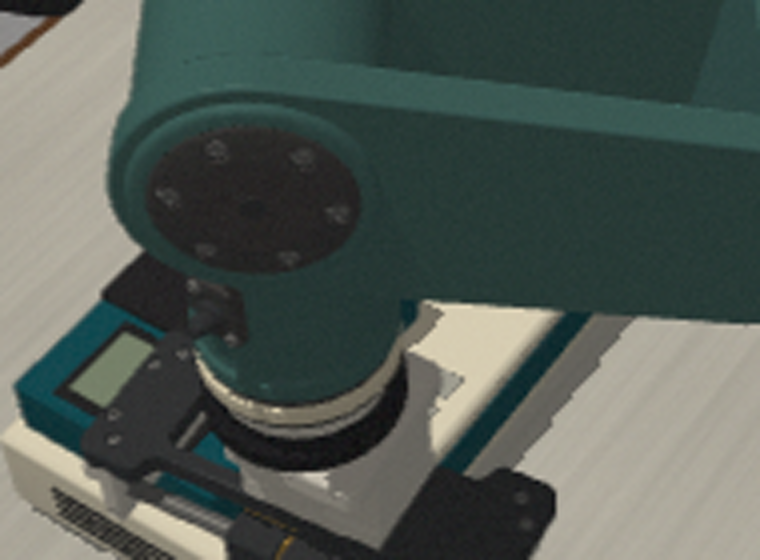

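The top view shows the rib from (412, 187) to (490, 225), pointing straight at the arrow at (512, 238). The key is up, and the rack and cuvettes haven't moved.

```bash
python3 -c "
from bench import robot
print(robot.close_job())"
```

```text
the job is handed in; nothing more can be done
None
```

The wheel is set and the measuring key has been pressed and released; the job was handed in at about 22.5 s of the 61 s allowed.

- **Wheel:** it started 3 clicks short. I turned it with the shut fingertips in three separate one-click strokes, with readings of about 3–4 N. I checked the rib in the pictures after each click. In the last top view it points straight at the arrow.
- **Key:** after taking the finger off the wheel, I pressed the key until it bottomed. The fingertip stopped at z = 0.076 m, the 5 mm travel expected, with 11.6 N. The pictures show it back up after I lifted off.
- **Other things:** the sample cuvette, the rack and its spare cuvette look unmoved in the last top view. I did not run a separate check on the bottle, pot, tub, spoon or knife, but the arm did not go near them at bench height. At hand-in the robot was touching nothing.

**Checks that failed or disagreed:**
- The last side view was blocked by the arm, so its network results were useless and the final wheel check rests on the top view alone.
- The networks' positions for the rib and wheel axis differed by several millimetres. Rib angles came out about 5° off the nominal stops, but the pictures showed the rib in line with the arrow.

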